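Close a sprung brush housing and hold it shut

ROBOT

A 6-joint arm with a two-finger parallel gripper is mounted at the origin on the work surface. World frame = base frame: x ahead of the robot, y to its left, z up, the work surface at z = 0. Lengths are in m, angles in rad, forces in N, time in s.
With the tool pointing down it reaches from about 0.375 to 0.9 m from the base axis. Payload 3.1 kg.
Tool frame: the origin (TCP) lies between the finger pads; the fingertips stand 25 mm ahead of it and the grasp point (between the pads) lies 6 mm ahead of it; x points along the fingers, y is the direction in which the jaws open and shut, and the axes are right-handed (so a half turn about x gives the same grasp; the last joint's range is limited). The gripper opens to 85 mm and grips with 20 to 120 N. Pads are 22 mm wide; open, the fingers measure 114 mm over their backs; the gripper's body (76 mm by 85 mm) begins 54 mm behind the grasp point. The pads swing forward as they close: fully open they stand 13 mm farther back than shut.
Start: joints at [-1.312, 0.527, 1.433, -0, 1.181, -0.178], TCP at [0.264, -0.566, 0.256] pointing down, gripper open.
Joint ranges: [-3.08, 3.08], [-0.75, 2.2], [0.22, 2.44], [-1.43, 4.57], [0, 2.65], [-2.85, 2.85]. Speed limits (rad/s): [2.79, 2.79, 3.14, 3.14, 3.14, 3.14].

INTERFACE

Orientations are given as a unit quaternion [x, y, z, w].
In Python, from station import manip, viewer, workorder gives the robot as it stands.
- The arm moves only by the shell command python3 -m crank 'ROWS' [FORCE]. ROWS is JSON, one flat list of numbers, 5 for each row, row after row: the opening, from 0 (shut) to 1 (fully open), then the shift along the world's x, y, z in mm, then the turn about the world's z in rad. A call has 1 to 10 rows; each row is the pose to reach, as a shift and turn from the pose commanded when the call began; what a row does not reach only later rows make up. A row lasts 1/8 s, in which the tool goes at most 62.5 mm and 10.7 degrees, less where a joint would pass 70% of its speed; a pose out of reach is approached as far as the arm can. A call with a gripper value outside its range is refused whole. The fingers move at their own pace and stop on an object; FORCE is the grip in N (left out, the last holds). Time passes only in rows, so rows that repeat a pose let the fingers close. It gives the time, the measured TCP pose, the force and the opening at its end, in the units of the state.
- manip.sense(): the state, without advancing time (a new reading comes with each control period).
- viewer.snapshot(name): name is "side" or "top"; returns a dict with "img" (420x560x3 uint8, red, green, blue), "range_z" (420x560 float32, m along the optical axis (not along the pixel's ray), 0 where there is no reading), "fx", "fy", "cx", "cy" (pixels), "origin" and "attitude" of the camera in the world. Camera axes: x right, y down, z forward; pixel columns grow to the right and rows downward; lengths in m; the calibration is good to about 2 mm. A picture is of the moment at which its call begins.
- workorder.sign_off(): hands the job in, once; it reports no verdict.
The state is a dict: "t": time; "q": joint angles; "qd": joint speeds; "tau": joint torques, N m; "tcp_pos": TCP position; "tool_rot": TCP orientation; "force": force on the tool from outside, world axes, zero at the start; "ft_torque": the same for the moment, N m; "finger_gap": opening from 0.0 (shut) to 1.0 (fully open).
Only numpy, scipy, OpenCV 4.12 (cv2) and the standard library are available. Lean on these libraries where they do the work, as an engineer would, in place of code of your own. Each camera call takes 0.05 s, during which the arm holds its last target.

TASK

On the tray carriage, stand the copper terminal bolt on its head, threaded end up, in the square well of the metal lower housing half and let go of it. Then fit the long grey cap with the holes over the two dowels, its large hole over the bolt, push it down against the spring-loaded brush until it sits flush on the lower half, and finish while still holding it pressed shut. Leave the rotor, pulley, small cap and bearing cover where they are.

Things in the scene. Friction and masses are not known exactly. Their poses are not given: they have to be found in the camera images.
- bolt_center (a point): Copper terminal bolt, 42 mm tall, about 45 g, standing on the tray on its hex head (20 mm across flats, 23 mm across corners, 8 mm high) with its 10 mm diameter, 34 mm long shank straight up. This point is on its axis, half-way up (21 mm above its underside); z points up along the shank.
- cap_center (a point): Long grey plastic cap to be fitted: block 124 mm long (its x) by 50 mm (its y) by 26 mm high, 0.15 kg, lying right way up on the tray. Point: block's centre, 13 mm above its flat underside; z up. Through holes at y = 0: 11 mm diameter at x = -50 and x = +50 mm (for the dowels), 27 mm at x = +26 mm (for the bolt). Two 3 mm ribs on top at the -x end.
- cap_hole (a point): Centre of the 27 mm hole in the long cap, at x = +26 mm from the cap's centre, half-way up the block. With the cap fitted properly the cap's x points the same way as the lower half's x and the cap's centre is 43 mm above the lower half's origin.
- lower: Metal lower housing half, fixed on the tray: block 124 mm long (its x) by 46 mm (its y) by 30 mm high. Origin: centre of its underside, at tray floor level; z up. On its flat top two 8 mm steel dowels at x = -50 and x = +50 mm, y = 0, 16 mm tall, the upper 6 mm tapered to 3 mm. Square well at x = +26 mm, y = 0. The 10 mm square brush sticks up at the centre.
- well_floor (a point): Centre of the floor of the 28 mm square well in the lower half, 14 mm below the well's mouth (the flat top), 16 mm above the underside. The bolt standing in it reaches 28 mm above the flat top.
- brush (a joint): How far the spring-loaded brush block is pushed down (m): 0 = fully up, standing 8 mm proud of the lower half's flat top; 0.008 = level with it. It takes about 4 N to start and 9 N to push it level; the cap's weight does not move it, and it pushes the cap back up if let go.
- tray: Blue-painted steel tray carriage standing locked on two brass rails: 300 mm (x) by 560 mm (y), flat floor 45 mm above the bench, lip 6 mm high round the edge. Origin on the bench under its centre.
- rotor: Dark rotor, 90 mm diameter, 64 mm wide, on a 180 mm shaft along its y, lying on the tray between wooden chocks. Origin below its middle at the tray floor. Bystander.
- pulley: Steel pulley, 60 mm diameter, 32 mm high, on the tray. Origin at the centre of its underside. Bystander.
- small_cap: Small grey plastic cap without holes, 70 x 36 x 24 mm, on the tray. Origin at the centre of its underside. Bystander; not the one to fit.
- bearing_cover: Black rubber bearing cover, 68 mm diameter, 22 mm high, on the bench beside the tray. Origin at the centre of its underside. Bystander.
Mind the look-alikes: they are no part of the job. Of the things like the part that bears bolt_center, leave any that is black; of the rest the smaller one is meant. What is shaped like the part that bears cap_center but purple is not meant.

How it is judged:
On the way, in this order (a step that is already met when the one before it is completed fails the run):
1. the bolt stands on its head in the square well, let go (horizontal distance between bolt_center and well_floor below 0.007 m and z of bolt_center in the frame of lower below 0.04 m and angle between bolt_center's own z axis and vertical below 0.2 rad and contact force between bolt and the fingers below 0.1 N), for 0.2 s.
2. the long cap is on both dowels, pressed flush and held (horizontal distance between bolt_center and well_floor below 0.007 m and z of bolt_center in the frame of lower below 0.04 m and angle between bolt_center's own z axis and vertical below 0.2 rad and horizontal distance between cap_center and lower below 0.004 m and horizontal distance between cap_hole and well_floor below 0.004 m and z of cap_center in the frame of lower below 0.0448 m and angle between cap_center's own z axis and vertical below 0.05 rad and value of joint brush above 0.006 m and (contact force between cap and the fingers above 2 N or contact force between cap and the arm above 2 N)), for 0.3 s.
At the end, for the whole second after the job is handed in: The bolt stands on its head in the well (within 7 mm, 0.2 rad); the long cap is on both dowels, large hole over the well (within 4 mm), level, gap to the lower half under 1.8 mm, brush pushed in over 6 mm, and the robot still bears on the cap (over 2 N) (all of step 2); the arm keeps its last pose, push and grip.
It fails at once if the rotor is shifted by more than 25 mm (distance of rotor from where it was at the start of the episode above 0.025 m).
It fails at once if the pulley is shifted by more than 25 mm (distance of pulley from where it was at the start of the episode above 0.025 m).
It fails at once if the small cap is shifted by more than 25 mm (distance of small_cap from where it was at the start of the episode above 0.025 m).
It fails at once if the bearing cover is shifted by more than 25 mm (distance of bearing_cover from where it was at the start of the episode above 0.025 m).
It also fails if it takes over 48 s, if anything falls off the work surface, if the arm or the gripper's body presses on something with over 40 N, if the wrist force passes 120 N, or if a joint passes its speed limit or range.

## Working session

There is one attempt and no reset: what is moved stays moved. The work goes in short steps, Python scripts to look and compute and a shell command to move; the robot and the scene stay as the last step left them, time stands still between calls to the robot, and variables do not carry over. Pictures are saved under pics/ and viewed, and the job is handed in when it is done.

```bash
mkdir -p pics; ls
cat > h.py <<'E'
import numpy as np, cv2, pickle
from station import manip, viewer, workorder
from scipy.spatial.transform import Rotation as R
def snap(n,f=None):
    s=viewer.snapshot(n)
    pickle.dump(s,open(f'pics/{f or n}.pkl','wb'))
    cv2.imwrite(f'pics/{f or n}.png',cv2.cvtColor(s['img'],cv2.COLOR_RGB2BGR))
    return s
def load(f): return pickle.load(open(f'pics/{f}.pkl','rb'))
def rot(s):
    a=np.array(s['attitude'],float)
    return a if a.shape==(3,3) else R.from_quat(a).as_matrix()
def ray(s,u,v,z):
    d=rot(s)@np.array([(u-s['cx'])/s['fx'],(v-s['cy'])/s['fy'],1.]); o=np.array(s['origin'])
    return o+d*(z-o[2])/d[2]
def cloud(s):
    v,u=np.mgrid[0:420,0:560]; Z=s['range_z']
    P=np.stack([(u-s['cx'])/s['fx']*Z,(v-s['cy'])/s['fy']*Z,Z],-1)
    return P@rot(s).T+np.array(s['origin'])
def proj(s,p):
    c=rot(s).T@(np.array(p)-np.array(s['origin'])); return c[0]/c[2]*s['fx']+s['cx'],c[1]/c[2]*s['fy']+s['cy']
E
python3 - <<'E'
from h import *
print(manip.sense())
for n in('top','side'):
    s=snap(n,n+'0'); print(n,s['origin'],s['attitude'],s['fx'],s['cx'],s['cy'])
E
```

```text
pics
{'t': 0.0, 'q': array([-1.31249941e+00,  5.28472644e-01,  1.43392586e+00,  2.08311019e-06,
        1.18141924e+00, -1.78494655e-01]), 'qd': array([-0.00071927, -0.00261874,  0.00012373, -0.00066743,  0.00060991,
       -0.00017056]), 'tau': array([ 1.50678297e-04, -4.42347729e+01, -1.78026742e+01, -1.84504352e-04,
        8.38697248e-03, -3.56645359e-06]), 'tcp_pos': array([ 0.26425023, -0.56563881,  0.25532211]), 'tool_rot': array([-0.6902793 , -0.15399016,  0.6903407 , -0.15241798]), 'force': array([-0.18368125, -0.46381755, -0.05901804]), 'ft_torque': array([ 0.034152  , -0.02995957, -0.03979602]), 'finger_gap': 0.998491747071115}
top [0.28992131 0.05215547 1.63029968] [ 0.71075377 -0.69884552  0.05635559 -0.057167  ] 531.7619871040001 278.93792130908673 210.97292485811062
side [ 0.2386488  -0.9521508   0.75613032] [ 0.87321458 -0.11535765  0.0711223  -0.4681138 ] 501.3765163296591 281.52795658484206 208.69624070225657
```

View pics/top0.png

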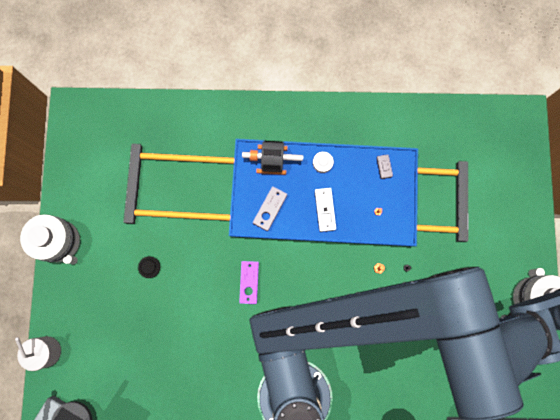

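View pics/side0.png

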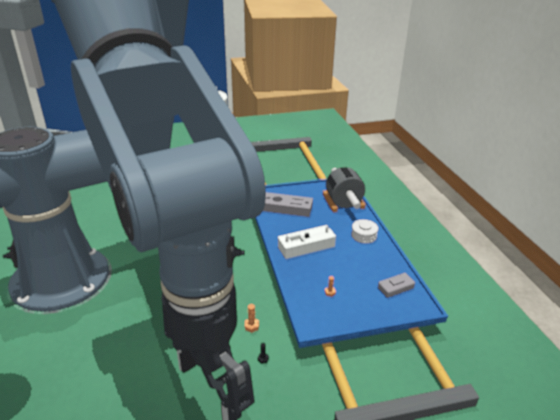

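Top view. Bolt candidates are copper on the tray (378,212), a larger copper one on the bench (379,268) and a black one on the bench (407,268). The black one is out and the smaller copper one stands on the tray, so I choose (378,212). Cap candidates are grey with holes (270,208), purple (249,283) and the small cap without holes (385,166). I choose the grey one with holes. Next I check both in a crop.

Run:
```python
from h import *
s=load('top0'); t=load('side0')
im=cv2.imread('pics/top0.png'); a=cv2.resize(im[130:310,228:428],None,fx=4,fy=4,interpolation=cv2.INTER_CUBIC)
a=a[:600]; cv2.imwrite('pics/c1.png',a)
im=cv2.imread('pics/side0.png'); b=cv2.resize(im[170:370,230:430],(600,600),interpolation=cv2.INTER_CUBIC); cv2.imwrite('pics/c2.png',b)
C=cloud(s)
for u,v in [(378,212),(270,195),(325,192),(340,225),(379,268),(330,230)]: print(u,v,C[v,u])
```

```text
378 212 [ 0.5475522  -0.24150508  0.05274428]
270 195 [0.5894237  0.0834743  0.07674338]
325 192 [ 0.60045031 -0.07970182  0.08090179]
340 225 [ 0.50721334 -0.12811482  0.04545872]
379 268 [ 0.37966557 -0.24119316  0.05863383]
330 230 [ 0.49123233 -0.0978306   0.0480535 ]
```

View pics/c1.png

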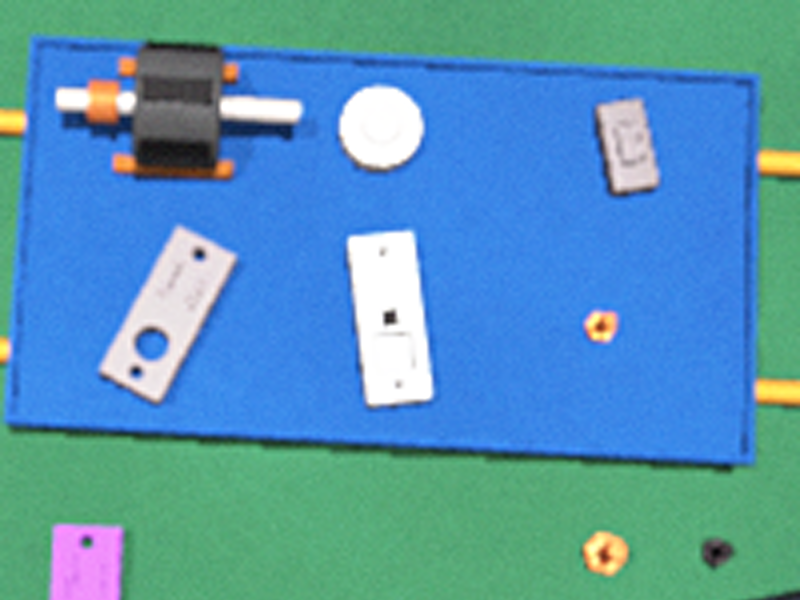

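View pics/c2.png

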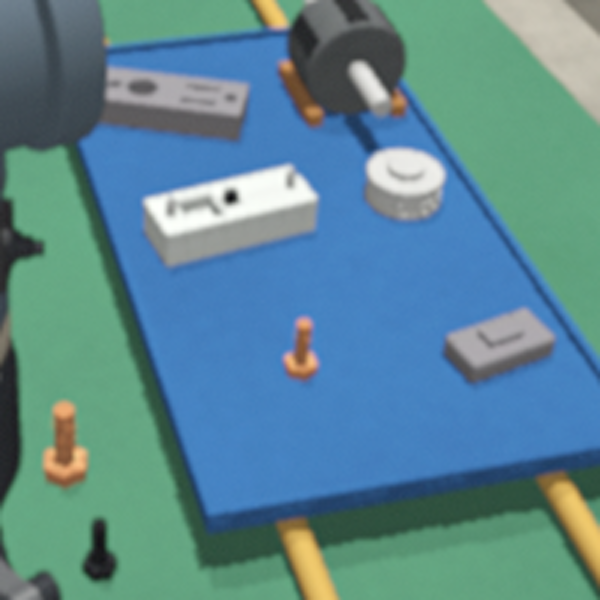

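The crops confirm it: the tray bolt is the small copper one, and the grey cap carries its 27 mm hole at crop (151,343). The lower half's well is at crop (394,352), towards -x world. Measuring next.

```bash
cat >> h.py <<'E'
def comp(m,u,v):
    n,l,st,c=cv2.connectedComponentsWithStats(m.astype(np.uint8)); 
    return l==l[v,u]
E
python3 - <<'E'
from h import *
s=load('top0'); I=s['img'].astype(int); C=cloud(s)
r,g,b=I[...,0],I[...,1],I[...,2]
print([I[v,u] for u,v in [(325,192),(322,205),(270,195),(275,190),(378,212),(373,211),(340,225)]])
roi=np.zeros((420,560),bool); roi[145:240,240:412]=1
nb=(b-r<50)&roi
out=cv2.imread('pics/top0.png')
def rect(u,v,z,name):
    m=comp(nb,u,v); m8=m.astype(np.uint8)
    m8=cv2.morphologyEx(m8,cv2.MORPH_CLOSE,np.ones((13,13)))
    cs,_=cv2.findContours(m8,0,1); c=max(cs,key=cv2.contourArea)
    W=np.array([ray(s,p[0][0],p[0][1],z)[:2] for p in c],np.float32)
    rr=cv2.minAreaRect(W*1000); M=cv2.moments(c); cen=ray(s,M['m10']/M['m00'],M['m01']/M['m00'],z)
    print(name,rr,'centroid',cen, 'box',cv2.boxPoints(rr).round(1).tolist()); cv2.drawContours(out,[c],-1,(0,0,255),1)
rect(325,192,.075,'lower'); rect(275,192,.071,'cap')
# cap holes / bolt
for nm,(x0,x1,y0,y1) in dict(cap=(250,290,185,232),low=(313,338,186,232)).items():
    print(nm)
big=cv2.resize(out[180:240,240:400],None,fx=5,fy=5,interpolation=cv2.INTER_NEAREST); cv2.imwrite('pics/c3.png',big)
m=(r-b>60)&roi
n,l,st,c=cv2.connectedComponentsWithStats(m.astype(np.uint8)); print(st,c)
z=manip.sense(); Rm=R.from_quat(z['tool_rot']).as_matrix(); print(Rm.round(3))
E
```

```text
[array([255, 255, 255]), array([255, 255, 255]), array([234, 222, 225]), array([237, 228, 230]), array([169,  85,  45]), array([ 70, 123, 226]), array([ 58, 131, 228])]
lower ((549.1763916015625, -80.21720886230469), (128.90347290039062, 49.931705474853516), 7.0708208084106445) centroid [ 0.54888251 -0.08026822  0.075     ] box [[482.1000061035156, -63.400001525878906], [488.29998779296875, -112.9000015258789], [616.2000122070312, -97.0999984741211], [610.0999755859375, -47.5]]
cap ((550.3045654296875, 83.7363510131836), (52.14350128173828, 126.70560455322266), 62.94539260864258) centroid [0.54980292 0.084164   0.071     ] box [[482.0, 89.30000305175781], [594.9000244140625, 31.700000762939453], [618.5999755859375, 78.0999984741211], [505.70001220703125, 135.8000030517578]]
cap
low
[[     0      0    560    420 234999]
 [   258    145      4      4     16]
 [   284    146      3      4     12]
 [   249    150      9     11     75]
 [   257    169     12      4     28]
 [   270    170     16      4     28]
 [   375    208      7      7     42]] [[279.49414253 209.5336661 ]
 [259.5        146.5       ]
 [285.         147.5       ]
 [253.21333333 154.88      ]
 [260.60714286 170.89285714]
 [279.39285714 172.25      ]
 [377.92857143 210.95238095]]
[[-0.001  0.423 -0.906]
 [ 0.002 -0.906 -0.423]
 [-1.    -0.002 -0.   ]]
```

View pics/c3.png

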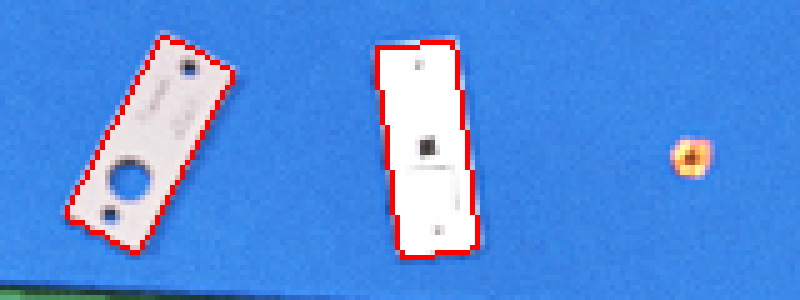

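```bash
cat > meas.py <<'E'
from h import *
def feats(s,boxes):
    I=s['img'].astype(float); g=I.min(2)
    for nm,(u0,u1,v0,v1,z,ref) in boxes.items():
        w=np.clip(ref-g[v0:v1+1,u0:u1+1],0,None); w[w<0.12*w.max()]=0
        v,u=np.mgrid[v0:v1+1,u0:u1+1]; W=w.sum()
        uu,vv=(w*u).sum()/W,(w*v).sum()/W
        print(nm,round(uu,2),round(vv,2),(ray(s,uu,vv,z)*1000).round(1),'max',w.max())
E
python3 - <<'E'
from meas import *
s=load('top0'); g=s['img'].min(2)
feats(s,{'hsm+':(259,264,220,225,.071,225),'hbig':(260,271,210,221,.071,225),'hsm-':(275,280,190,196,.071,225),
'brush':(322,328,206,212,.083,255),'dow-':(322,325,191,194,.091,255),'dow+':(326,329,224,227,.091,255),'bolthole':(0,0,0,0,.087,255)} )
print(g[188:198,318:330]);print(g[211:233,320:336])
print(g[205:217,372:385]); print(s['img'][205:217,372:385,0])
t=load('side0')
print(proj(t,[.547,-.2415,.087]),proj(t,[.547,-.2415,.045]),proj(t,[.60,-.087,.091]),proj(t,[.50,-.075,.091]))
im=cv2.imread('pics/side0.png'); cv2.imwrite('pics/c4.png',cv2.resize(im[215:305,265:375],None,fx=6,fy=6,interpolation=cv2.INTER_CUBIC))
E
```

```text
hsm+ 261.58 222.58 [507.  106.9  71. ] max 193.0
hbig 265.32 215.49 [528.4  96.3  71. ] max 188.0
hsm- 277.47 193.04 [596.9  61.4  71. ] max 191.0
brush 325.09 208.94 [549.1 -79.9  83. ] max 203.0
dow- 323.28 192.45 [597.  -73.8  91. ] max 83.0
dow+ 327.16 225.58 [498.6 -85.5  91. ] max 83.0
bolthole 0.0 0.0 [1196.7  943.7   87. ] max 93.0
[[ 98 117 137 169 187 197 227 247 255 255 255 255]
 [255 255 255 255 255 255 255 255 255 255 255 255]
 [255 255 255 255 255 255 255 255 255 255 255 255]
 [255 255 255 255 255 243 247 255 255 255 255 255]
 [255 255 255 255 252 196 219 255 255 255 255 255]
 [255 255 255 255 250 172 230 255 255 255 255 255]
 [255 255 255 255 255 254 255 255 255 255 255 255]
 [255 255 255 255 255 255 255 255 255 255 255 255]
 [255 255 255 255 255 255 255 255 255 255 255 255]
 [255 255 255 255 255 255 255 255 255 255 255 255]]
[[255 255 255 252 204 231 242 255 255 255 255 255 255 255 118  49]
 [255 255 255 253 248 255 255 255 253 252 253 255 255 255 150  48]
 [255 250 242 231 225 226 220 203 196 222 234 254 255 255 171  54]
 [255 250 251 252 252 252 253 253 253 255 245 
[... 2103 characters left out ...]
  56]
 [ 54  42 120 255 255 255 253 255 255 255 151  55  54]
 [ 56  69 212 255 255 234 195 255 255 255 150  53  60]
 [ 51  70 231 255 254 152 141 221 255 254 140  49  58]
 [ 52  54 172 255 255 184 169 236 255 248 113  49  55]
 [ 59  47  95 255 255 255 255 255 255 195  63  50  54]
 [ 50  49  58 163 255 255 255 255 240 102  49  62  53]
 [ 52  55  51  66 106 137 171 184 130  53  58  62  57]
 [ 60  58  58  48  47  52  58  55  56  54  55  67  57]]
(np.float64(329.0277970041037), np.float64(276.274282828251)) (np.float64(327.63230854393606), np.float64(291.75562911458996)) (np.float64(327.7221827922222), np.float64(227.5325476456839)) (np.float64(284.1226585389662), np.float64(230.89377505137023))
```

View pics/c4.png

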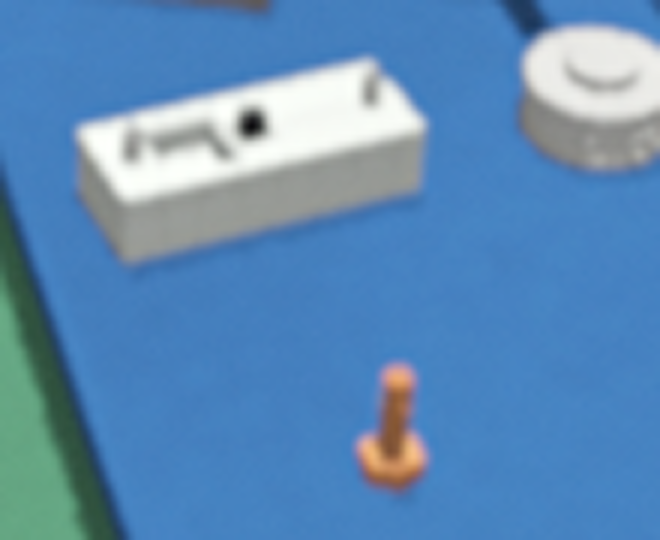

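Run:
```python
from meas import *
t=load('side0'); s=load('top0')
pp=lambda x,y:(265+(x-2.5)/6,215+(y-2.5)/6)
for nm,(x,y),z in [('brush',(252,122),.083),('dow-top',(377,70),.091),('dow+top',(136,120),.091),('boltTop',(399,366),.087),('boltheadbottom',(393,490),.045)]:
    u,v=pp(x,y); print(nm,u,v,(ray(t,u,v,z)*1000).round(1))
# bolt from top: head annulus centroid
I=s['img'].astype(int); m=(I[...,0]-I[...,2]>20); m=comp(m,376,209); vv,uu=np.nonzero(m); print(uu.mean(),vv.mean(),uu.min(),uu.max(),vv.min(),vv.max())
print((ray(s,uu.mean(),vv.mean(),.053)*1000).round(1), 'hole/top',(ray(s,377.6,211,.087)*1000).round(1))
```

```text
brush 306.5833333333333 234.91666666666666 [548.1 -91.8  83. ]
dow-top 327.4166666666667 226.25 [601.  -82.1  91. ]
dow+top 287.25 234.58333333333334 [503.  -90.2  91. ]
boltTop 331.0833333333333 275.5833333333333 [ 551.8 -240.6   87. ]
boltheadbottom 330.0833333333333 296.25 [ 547.3 -255.3   45. ]
377.8510638297872 210.95744680851064 374 381 208 214
[ 550.7 -241.1   53. ] hole/top [ 544.9 -234.    87. ]
```

```bash
python3 - <<'E'
from meas import *
s=load('top0')
for n,u,v in [('well far',326,213),('well right',331,219),('well left',321.7,219),('well near',326,222.5),('far edge',321,188.2),('near edge',329,230.3)]: print(n,(ray(s,u,v,.075)*1000).round(1))
E
python3 -m crank '[1,287,325,-40,-0.316, 1,287,325,-40,-0.316, 1,287,325,-40,-0.316, 1,287,325,-40,-0.316, 1,287,325,-40,-0.316, 1,287,325,-40,-0.316, 1,287,325,-40,-0.316, 1,287,325,-40,-0.316, 1,287,325,-40,-0.316, 1,287,325,-40,-0.316]' 40
```

```text
well far [538.3 -83.4  75. ]
well right [520.6 -98.2  75. ]
well left [520.1 -70.7  75. ]
well near [509.9 -83.4  75. ]
far edge [613.  -68.2  75. ]
near edge [486.9 -92.3  75. ]
t: 1.35
tcp_pos: [0.5506, -0.2426, 0.2163]
tool_rot: [-0.706, -0.042, 0.706, -0.042]
force: [-0.6, 0.1, -0.2]
finger_gap: 0.998
```

Run:
```python
from h import *
s=snap('side','side1'); t=snap('top','top1'); print(manip.sense()['tcp_pos'])
print(proj(s,[.5506,-.2426,.2163-.025]),proj(s,[.5506,-.2426,.087]))
a=cv2.imread('pics/side1.png'); b=cv2.imread('pics/top1.png')
cv2.imwrite('pics/c5.png',np.hstack([cv2.resize(a[130:330,250:450],(400,400)),cv2.resize(b[140:290,300:450],(400,400))]))
```

```text
[ 0.55058315 -0.24270848  0.21641862]
(np.float64(334.76999698026106), np.float64(234.62704744601078)) (np.float64(330.8977753892936), np.float64(276.3284822540437))
```

View pics/c5.png

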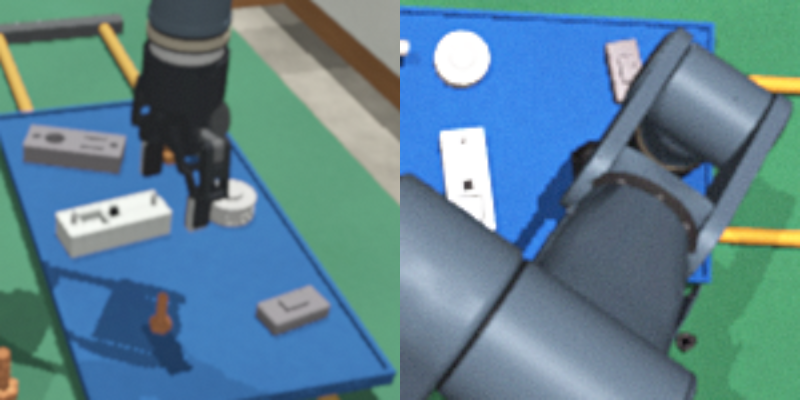

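```bash
python3 -m crank '[1,0,1,-60,0, 0.6,0,1,-110,0, 0.5,0,1,-128,0, 0.5,0,1,-128,0, 0.5,0,1,-128,0]'
python3 - <<'E'
from h import *
s=snap('side','side2')
a=cv2.imread('pics/side2.png')
cv2.imwrite('pics/c6.png',cv2.resize(a[200:320,270:390],(600,600),interpolation=cv2.INTER_CUBIC))
E
```

```text
t: 2.08
tcp_pos: [0.5526, -0.2414, 0.0902]
tool_rot: [0.707, 0.042, -0.705, 0.043]
force: [0.3, 0.5, -0.2]
finger_gap: 0.502
```

View pics/c6.png

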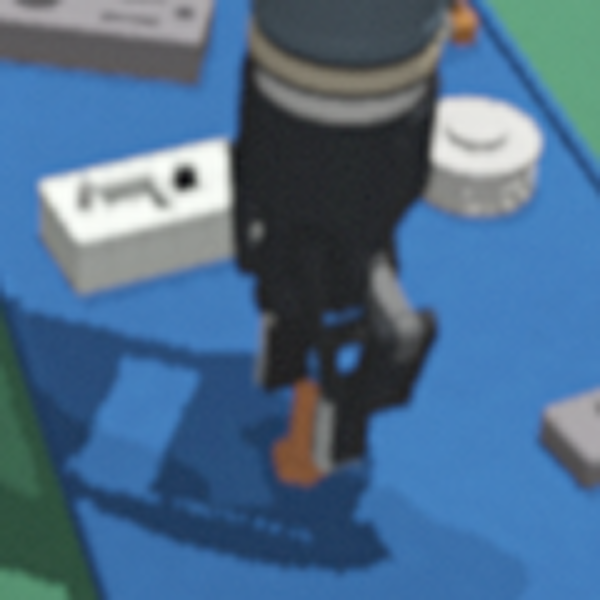

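The view shows the bolt shank (crop 303,400) between the fingers, near enough to centred. Closing now.

```bash
python3 -m crank '[0.3,0,0,0,0, 0.1,0,0,0,0, 0,0,0,0,0, 0,0,0,0,0, 0,0,0,0,0, 0,0,0,0,0]' 60
python3 -m crank '[0,0,0,30,0, 0,0,0,60,0, 0,0,0,60,0, 0,0,0,60,0]'
python3 - <<'E'
from h import *
s=snap('side','side3')
a=cv2.imread('pics/side3.png')
cv2.imwrite('pics/c7.png',cv2.resize(a[180:300,270:390],(600,600),interpolation=cv2.INTER_CUBIC))
E
```

```text
t: 2.88
tcp_pos: [0.552, -0.2405, 0.0894]
tool_rot: [0.706, 0.042, -0.705, 0.043]
force: [-0.2, 0.6, 6.5]
finger_gap: 0.087
t: 3.38
tcp_pos: [0.5508, -0.2399, 0.1475]
tool_rot: [-0.705, -0.043, 0.706, -0.042]
force: [0.2, -0.0, -0.3]
finger_gap: 0.09
```

View pics/c7.png

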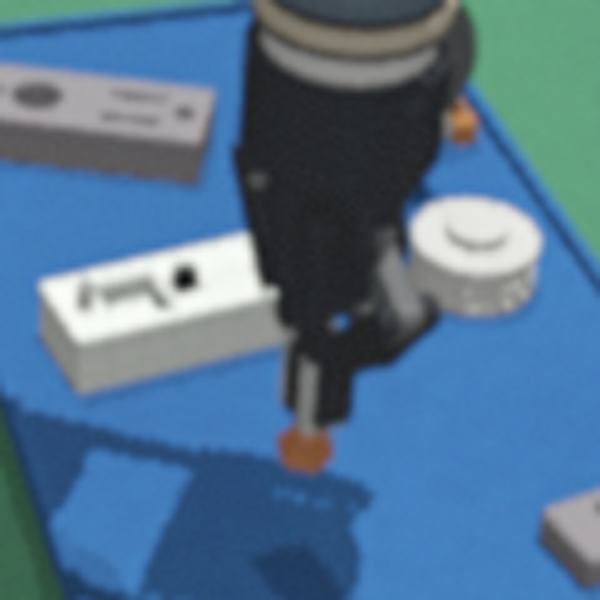

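Run:
```python
from h import *
s=load('side3'); p=manip.sense(); print(p['tcp_pos'],p['force'])
x,y,z=p['tcp_pos']
for dz in (-.02,-.025,-.03,-.035,-.04,-.045): print(dz,proj(s,[x,y,z+dz]), proj(s,[x,y-.0115,z+dz]))
```

```text
[ 0.55055251 -0.23970607  0.147016  ] [0.58419164 0.40895405 0.13147788]
-0.02 (np.float64(331.79576351557165), np.float64(260.0009721452277)) (np.float64(333.8433100770323), np.float64(263.62798097793353))
-0.025 (np.float64(331.61521624109383), np.float64(261.96384473303226)) (np.float64(333.6553313901406), np.float64(265.5990669457453))
-0.03 (np.float64(331.4356691764666), np.float64(263.9158432464234)) (np.float64(333.46840380742447), np.float64(267.55913136252116))
-0.035 (np.float64(331.2571140330883), np.float64(265.8570577973628)) (np.float64(333.2825185374106), np.float64(269.50826641291206))
-0.04 (np.float64(331.0795426136869), np.float64(267.7875775048944)) (np.float64(333.09766688639615), np.float64(271.4465632563796))
-0.045 (np.float64(330.9029468110657), np.float64(269.70749050878226)) (np.float64(332.9138402570931), np.float64(273.3741120414078))
```

```bash
python3 -m crank '[0,0,20,20,0, 0,-10,70,20,0, 0,-20,120,20,0, 0,-26,156.5,20,0, 0,-26,156.5,20,0, 0,-26,156.5,0,0, 0,-26,156.5,0,0, 0,-26,156.5,0,0]'
python3 - <<'E'
from h import *
s=snap('side','side4');t=snap('top','top4');p=manip.sense(); print(p['tcp_pos'],p['force'])
a=cv2.imread('pics/side4.png')
cv2.imwrite('pics/c8.png',cv2.resize(a[160:280,250:370],(600,600),interpolation=cv2.INTER_CUBIC))
E
```

```text
t: 4.42
tcp_pos: [0.5258, -0.0843, 0.1487]
tool_rot: [0.706, 0.042, -0.706, 0.043]
force: [0.4, 0.3, -0.3]
finger_gap: 0.089
[ 0.52591285 -0.08429475  0.14891657] [ 0.34484616 -0.58663117 -0.75184233]
```

View pics/c8.png

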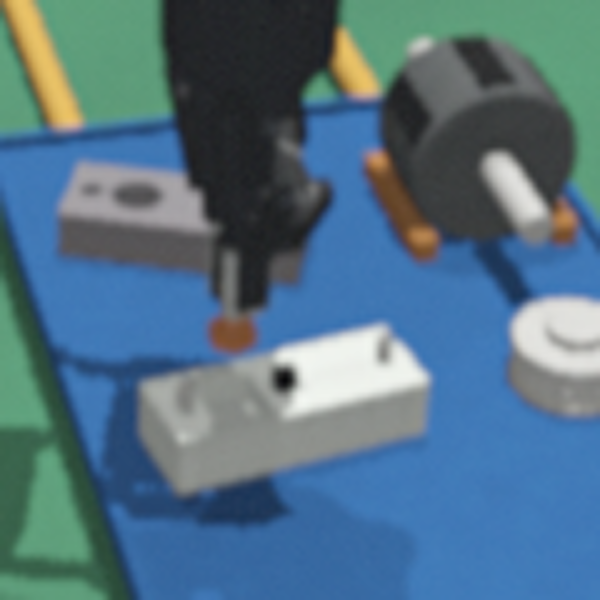

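View pics/top4.png

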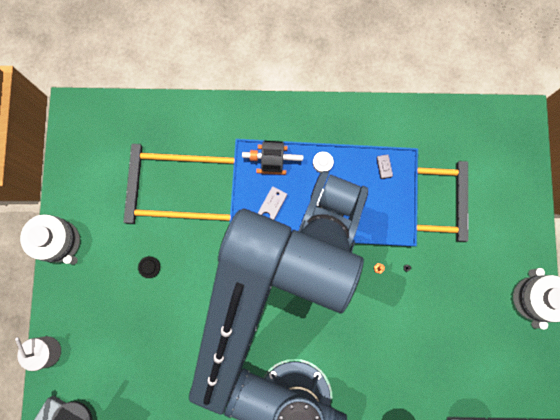

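Run:
```python
from h import *
s=load('side4')
a=s['img'][220:262,270:345,::-1]
b=cv2.resize(a,None,fx=10,fy=10,interpolation=cv2.INTER_CUBIC)
b=np.clip((b/255.)**0.9*255,0,255).astype(np.uint8)
c=np.array([.550,-.080]);th=np.radians(186.9);ex=np.array([np.cos(th),np.sin(th)]);ey=np.array([-ex[1],ex[0]])
def P(x,y,z):
    q=c+ex*x+ey*y; u,v=proj(s,[q[0],q[1],z]); return int((u-270+.5)*10),int((v-220+.5)*10)
for x,y,z in [(-.05,0,.091),(.05,0,.091),(-.05,0,.075),(.05,0,.075),(0,0,.083)]: cv2.circle(b,P(x,y,z),2,(0,0,255),-1)
for p in [[(-.062,-.023),(.062,-.023),(.062,.023),(-.062,.023)],[(.012,-.014),(.04,-.014),(.04,.014),(.012,.014)]]:
    cv2.polylines(b,[np.array([P(x,y,.075) for x,y in p])],True,(0,0,255),1)
cv2.imwrite('pics/c9.png',b)
p=manip.sense()['tcp_pos']; print(proj(s,[p[0],p[1],p[2]-.045]))
```

```text
(np.float64(296.5063103026693), np.float64(226.90949128265729))
```

View pics/c9.png

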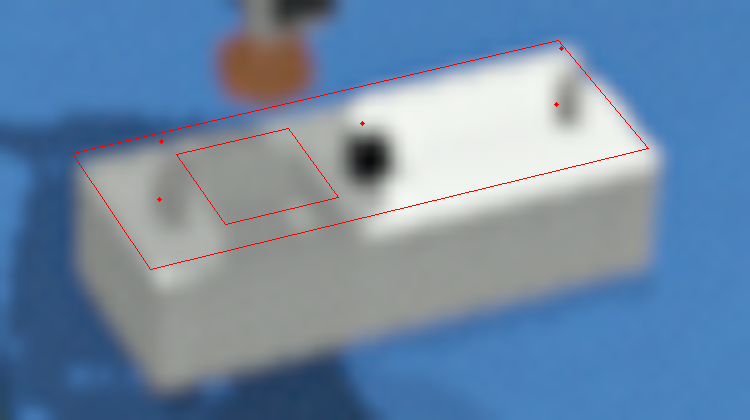

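```bash
cat > ov.py <<'E'
from h import *
def ov(s,u0,v0,u1,v1,k,lines,name):
    b=cv2.resize(s['img'][v0:v1,u0:u1,::-1],None,fx=k,fy=k,interpolation=cv2.INTER_CUBIC)
    for L in lines:
        q=np.array([proj(s,p) for p in L]); q=((q-[u0,v0]+.5)*k).round().astype(int)
        cv2.polylines(b,[q],False,(0,0,255),1)
    cv2.imwrite(f'pics/{name}.png',b)
def circ(x,y,z,r): return [(x+r*np.cos(t),y+r*np.sin(t),z) for t in np.linspace(0,6.2832,33)]
def lower(c=(.550,-.080),th=186.9):
    c=np.array(c);th=np.radians(th);ex=np.array([np.cos(th),np.sin(th)]);ey=np.array([-ex[1],ex[0]])
    W=lambda x,y,z:(*(c+ex*x+ey*y),z)
    sq=lambda x,h,w,z:[W(x+a*h,b*w,z) for a,b in[(-1,-1),(1,-1),(1,1),(-1,1),(-1,-1)]]
    return [sq(0,.062,.023,.075),sq(0,.062,.023,.045),sq(.026,.014,.014,.075),sq(0,.005,.005,.083),[W(.05,0,.075),W(.05,0,.091)],[W(-.05,0,.075),W(-.05,0,.091)]]
E
python3 - <<'E'
from ov import *
s=load('side0');t=load('top0')
bx,by=.551,-.241
bolt=[circ(bx,by,.045,.0115),circ(bx,by,.053,.0115),circ(bx,by,.087,.005)]
ov(s,300,260,360,305,12,bolt,'o1')
ov(t,305,180,385,235,9,lower()+bolt,'o2')
E
```

```text
(no output)
```

View pics/o1.png

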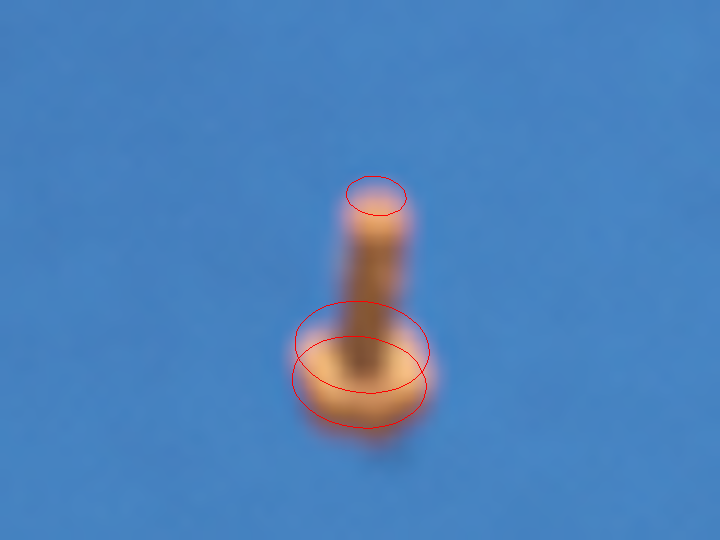

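View pics/o2.png

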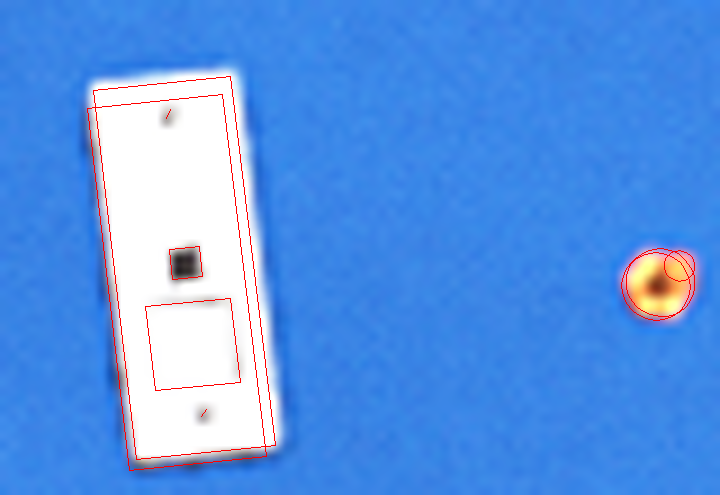

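Run:
```python
from ov import *
def B(p,o=.0445):
    x,y,z=p; z-=o
    return [circ(x,y,z,.0115),circ(x,y,z+.008,.0115)]
ov(load('side3'),310,240,370,285,12,B((.55055,-.2397,.1470)),'o3')
ov(load('side4'),270,200,345,262,9,B((.52591,-.0843,.1489))+lower((.55,-.081)),'o4')
a=cv2.imread('pics/o3.png');b=cv2.imread('pics/o4.png'); cv2.imwrite('pics/o34.png',np.hstack([a[:540,:],cv2.resize(b,(675,558))[:540]])[:, :])
```

```text
(no output)
```

View pics/o3.png

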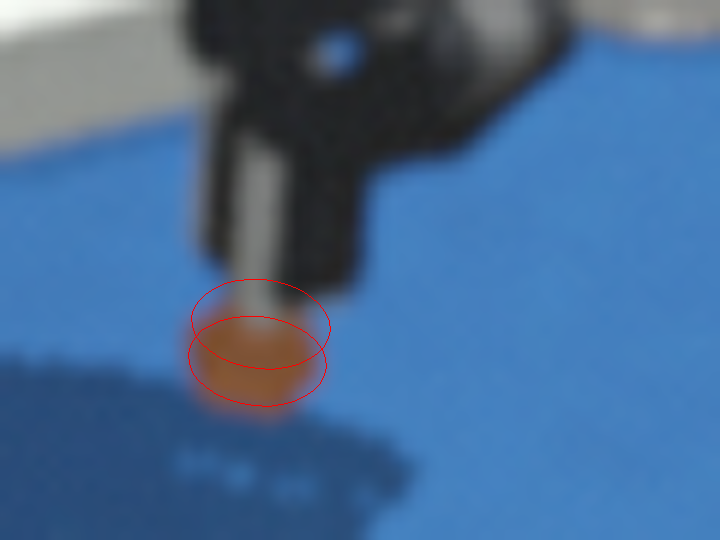

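View pics/o4.png

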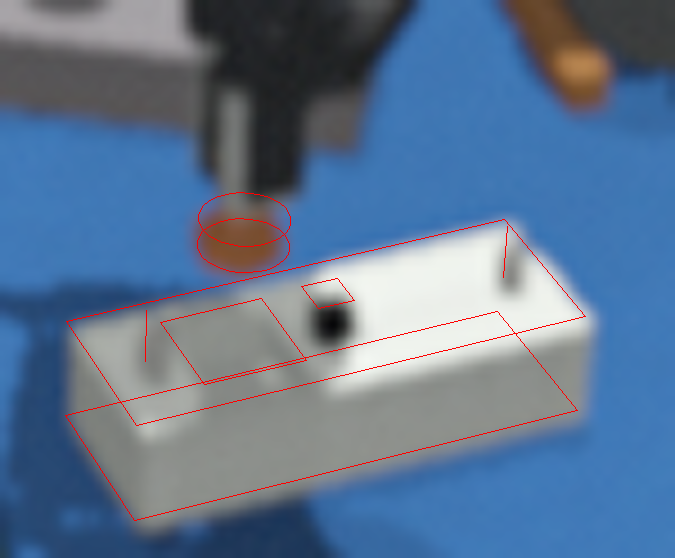

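```bash
python3 -m crank '[0,0.5,0,-15,0, 0,0.5,0,-28,0, 0,0.5,0,-34,0, 0,0.5,0,-34,0]'; python3 -m crank '[0,0,0,-4,0, 0,0,0,-7,0, 0,0,0,-7,0, 0,0,0,-7,0]'
python3 - <<'E'
from ov import *
s=snap('side','side5'); ov(s,260,200,350,265,8,[],'o5')
E
```

```text
t: 5.03
tcp_pos: [0.5254, -0.0836, 0.1134]
tool_rot: [-0.705, -0.043, 0.706, -0.042]
force: [0.5, -0.5, -0.7]
finger_gap: 0.088
t: 5.52
tcp_pos: [0.526, -0.0838, 0.1074]
tool_rot: [0.706, 0.043, -0.706, 0.043]
force: [-0.8, -0.3, -0.3]
finger_gap: 0.091
```

View pics/o5.png

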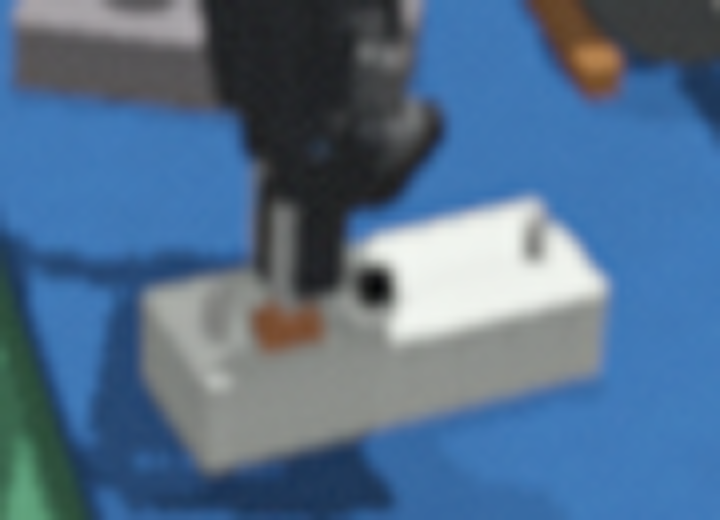

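```bash
python3 -m crank '[0,0,0,-1.5,0, 0,0,0,-1.5,0]'; python3 -m crank '[0,0,0,-1,0, 0,0,0,-1,0]'
```

```text
t: 5.82
tcp_pos: [0.5258, -0.0838, 0.1058]
tool_rot: [-0.706, -0.043, 0.706, -0.043]
force: [-0.3, -0.4, 0.0]
finger_gap: 0.091
t: 6.08
tcp_pos: [0.5261, -0.0838, 0.1053]
tool_rot: [0.706, 0.043, -0.706, 0.043]
force: [-1.8, 0.9, 3.9]
finger_gap: 0.085
```

```bash
python3 -m crank '[0.2,0,0,0,0, 0.3,0,0,0,0, 0.4,0,0,0,0, 0.4,0,0,0,0, 0.4,0,0,20,0, 0.4,0,0,60,0, 0.4,0,0,100,0, 0.4,0,0,100,0]'
python3 - <<'E'
from ov import *
s=snap('side','side6'); ov(s,260,190,350,265,8,lower((.5505,-.083))+[circ(.5245,-.0838,.103,.005)],'o6')
E
```

```text
t: 7.08
tcp_pos: [0.5279, -0.0845, 0.2079]
tool_rot: [0.708, 0.042, -0.703, 0.044]
force: [-0.0, 0.6, -1.0]
finger_gap: 0.403
```

View pics/o6.png

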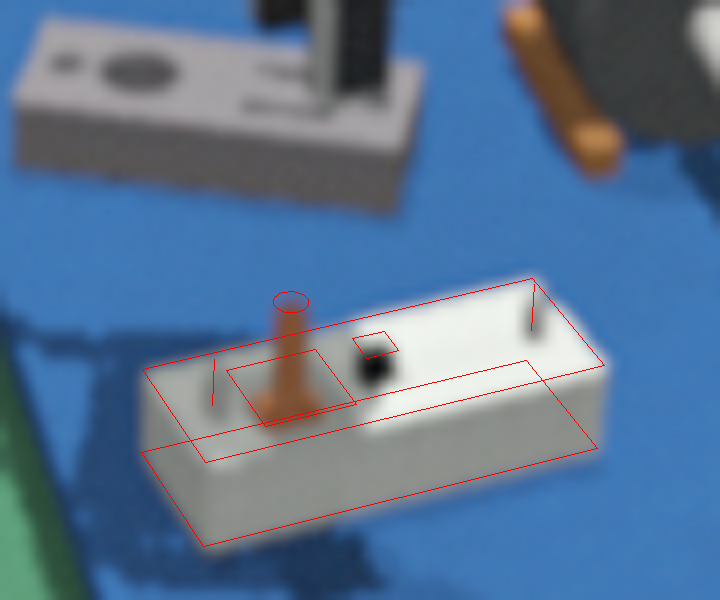

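```bash
python3 -m crank '[0.6,6,45,0,-0.18, 1,12,90,0,-0.36, 1,18,130,0,-0.54, 1,25,168.5,0,-0.59, 1,25,168.5,-40,-0.59, 1,25,168.5,-60,-0.59, 1,25,168.5,-60,-0.59, 1,25,168.5,-60,-0.59]'
python3 - <<'E'
from ov import *
s=snap('side','side7'); ov(s,240,150,350,240,7,[],'o7'); snap('top','top7')
p=manip.sense();print(p['tcp_pos'],np.degrees(np.arctan2(*R.from_quat(p['tool_rot']).as_matrix()[1::-1,1])))
E
```

```text
t: 8.12
tcp_pos: [0.5509, 0.0846, 0.1446]
tool_rot: [-0.688, 0.165, 0.688, 0.164]
force: [0.9, 0.3, -0.2]
finger_gap: 0.995
[0.55147315 0.08451065 0.1454875 ] -116.90300453176607
```

View pics/o7.png

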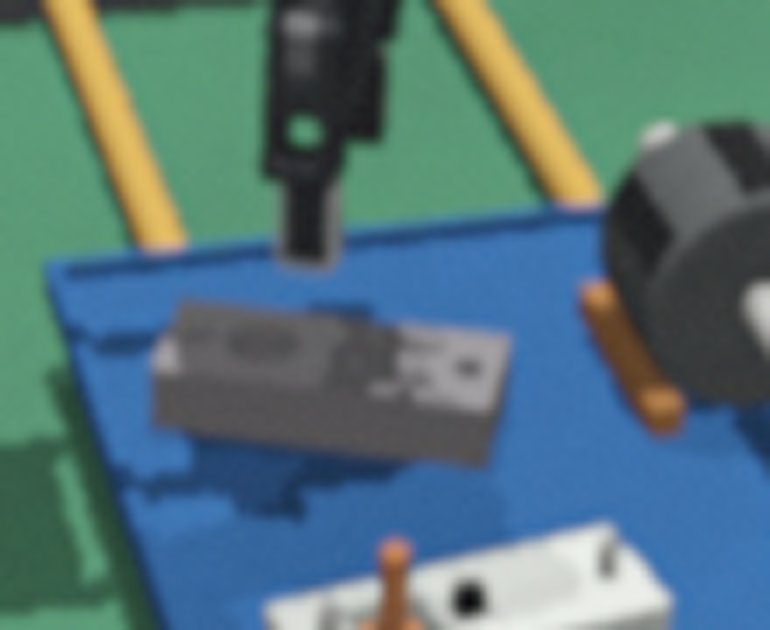

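View pics/top7.png

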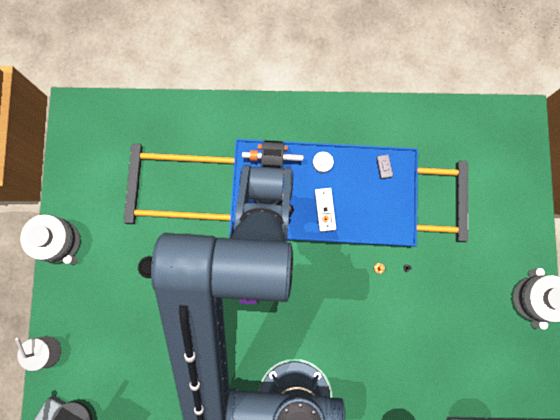

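```bash
python3 -m crank '[1,0.5,0,-40,0, 1,0.5,0,-65,0, 1,0.5,0,-74,0, 1,0.5,0,-74,0, 0.8,0.5,0,-74,0, 0.6,0.5,0,-74,0, 0.4,0.5,0,-74,0, 0.3,0.5,0,-74,0, 0.3,0.5,0,-74,0, 0.3,0.5,0,-74,0]' 100
python3 - <<'E'
from ov import *
s=snap('side','side8'); ov(s,240,150,350,240,7,[],'o8')
t=load('top7'); ov(t,305,180,345,235,10,lower((.5505,-.081))+[circ(.5245,-.0838,.103,.005),circ(.5245,-.0838,.069,.0115)],'o8t')
p=manip.sense();print(p['tcp_pos'],p['force'],p['finger_gap'],np.degrees(np.arctan2(*R.from_quat(p['tool_rot']).as_matrix()[1::-1,1])))
E
```

```text
t: 9.48
tcp_pos: [0.552, 0.0847, 0.0723]
tool_rot: [0.688, -0.164, -0.687, -0.164]
force: [-0.6, -0.8, 5.3]
finger_gap: 0.565
[0.55203406 0.08464352 0.07235176] [-1.26015582 -0.21297974  6.30234056] 0.5660820783513926 -116.86965081635925
```

View pics/o8.png

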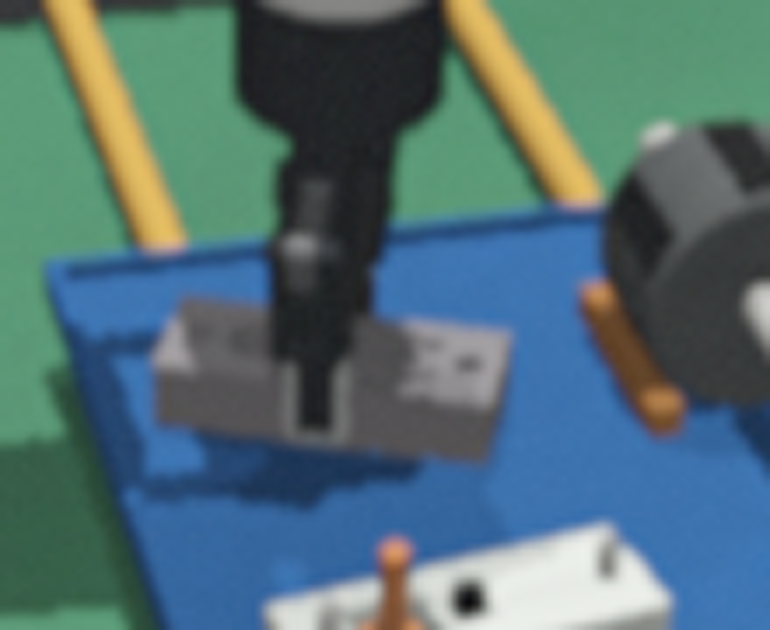

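View pics/o8t.png

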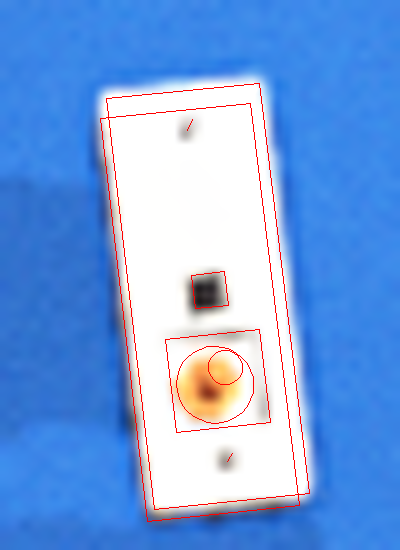

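```bash
python3 -m crank '[0.3,0,0,40,0, 0.3,0,0,80,0, 0.3,0,0,80,0, 0.3,0,-40,80,0.15, 0.3,-1,-80,80,0.33, 0.3,-1,-120,80,0.5, 0.3,-2,-164.8,80,0.59, 0.3,-2,-164.8,80,0.59, 0.3,-2,-164.8,80,0.59]'
python3 - <<'E'
from ov import *
s=snap('side','side9'); ov(s,250,160,360,250,7,[],'o9');snap('top','top9')
p=manip.sense();print(p['tcp_pos'],p['force'],p['finger_gap'],np.degrees(np.arctan2(*R.from_quat(p['tool_rot']).as_matrix()[1::-1,1])))
E
```

```text
t: 10.65
tcp_pos: [0.5484, -0.0797, 0.1498]
tool_rot: [-0.705, -0.043, 0.707, -0.042]
force: [0.6, 0.9, -1.5]
finger_gap: 0.563
[ 0.54871429 -0.07889742  0.15015315] [-0.6033514   0.23394517 -1.14708413] 0.5651406597627683 -83.03831406998951
```

View pics/o9.png

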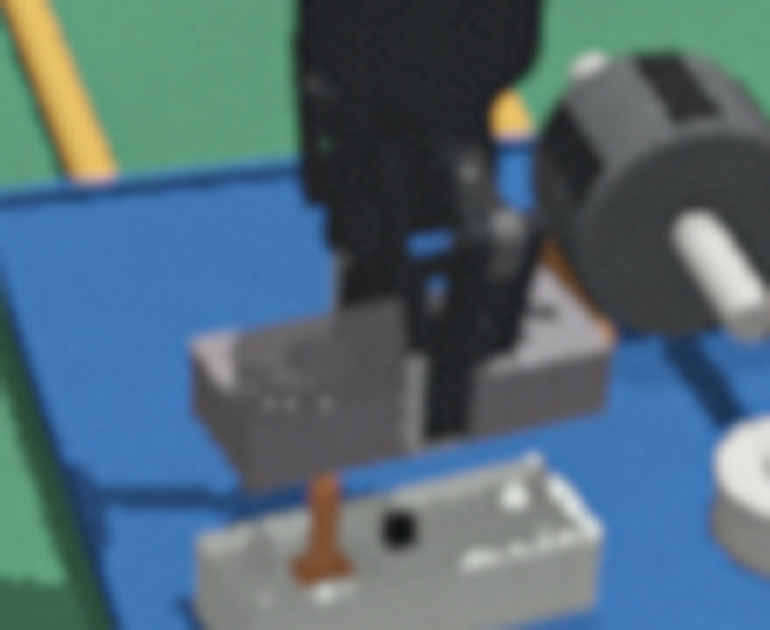

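View pics/top9.png

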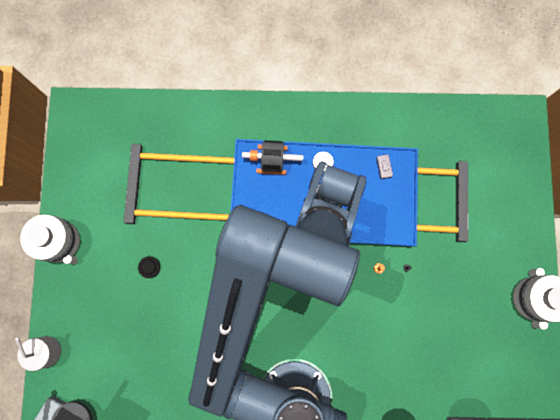

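```bash
cat >> ov.py <<'E'
def cap(c,zb,th=186.95):
    c=np.array(c);th=np.radians(th);ex=np.array([np.cos(th),np.sin(th)]);ey=np.array([-ex[1],ex[0]])
    W=lambda x,y,z:(*(c+ex*x+ey*y),z)
    sq=lambda h,w,z:[W(a*h,b*w,z) for a,b in[(-1,-1),(1,-1),(1,1),(-1,1),(-1,-1)]]
    q=W(-.05,0,0)
    return [sq(.062,.025,zb),sq(.062,.025,zb+.026),circ(q[0],q[1],zb+.026,.0055)]
E
python3 -m crank '[0.3,0,0,-5,0, 0.3,0,0,-10,0, 0.3,0,0,-10,0, 0.3,0,0,-10,0]'
python3 - <<'E'
from ov import *
s=snap('side','side10')
for i in range(1):
    p=manip.sense();x,y,z=p['tcp_pos'];print(x,y,z,p['force'])
ov(s,260,185,350,265,8,lower((.55,-.0802))+cap((x,y),z-.0267),'o10')
E
```

```text
t: 11.25
tcp_pos: [0.5495, -0.0799, 0.1407]
tool_rot: [-0.706, -0.043, 0.706, -0.043]
force: [0.4, -0.4, -2.1]
finger_gap: 0.563
0.5495447771289148 -0.08005647031051334 0.14088347924240774 [-0.15872515 -0.08968626 -2.12063529]
```

View pics/o10.png

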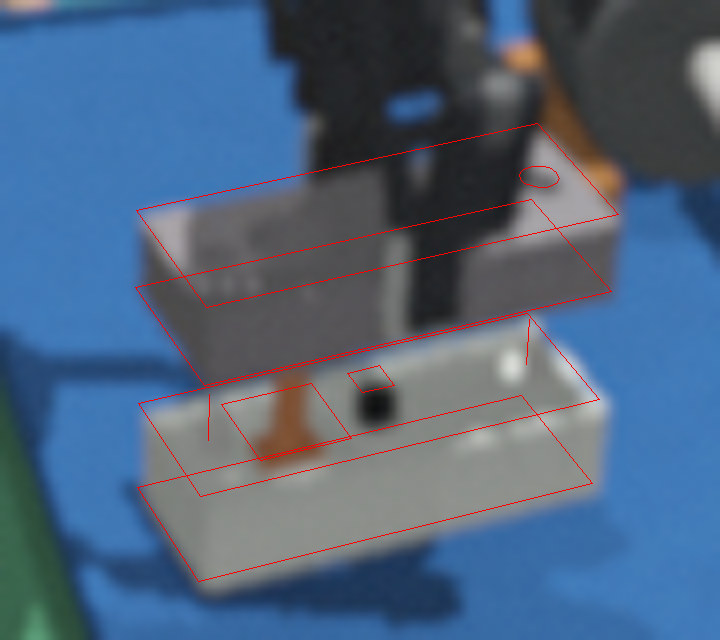

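```bash
python3 -m crank '[0.3,0.5,-1,-10,0, 0.3,0.5,-1,-20,0, 0.3,0.5,-1,-27,0, 0.3,0.5,-1,-27,0, 0.3,0.5,-1,-27,0]'
python3 - <<'E'
from ov import *
s=snap('side','side11')
p=manip.sense();x,y,z=p['tcp_pos'];print(x,y,z,p['force'],p['ft_torque'])
ov(s,260,185,350,265,8,[],'o11')
E
```

```text
t: 11.92
tcp_pos: [0.55, -0.0811, 0.1138]
tool_rot: [-0.706, -0.043, 0.706, -0.043]
force: [0.3, 0.7, -1.5]
finger_gap: 0.567
0.550047883955779 -0.08113357382495957 0.11394087688976098 [ 0.57016202  0.88446255 -1.37114681] [0.00328116 0.04877242 0.01491222]
```

View pics/o11.png

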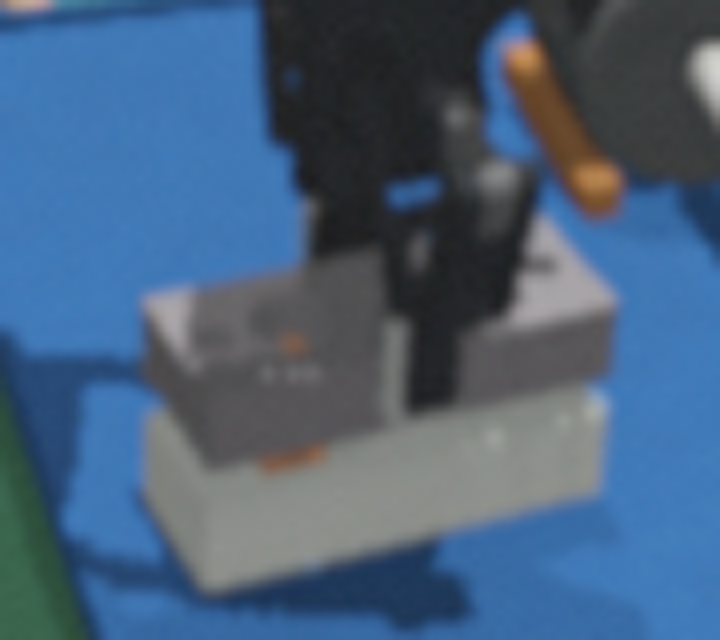

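```bash
python3 -m crank '[0.3,0,0,-2,0, 0.3,0,0,-4,0, 0.3,0,0,-4,0]';python3 -m crank '[0.3,0,0,-2,0, 0.3,0,0,-4,0, 0.3,0,0,-4,0]'
```

```text
t: 12.35
tcp_pos: [0.5501, -0.0811, 0.1102]
tool_rot: [0.706, 0.043, -0.706, 0.043]
force: [-0.2, -0.7, 1.8]
finger_gap: 0.563
t: 12.72
tcp_pos: [0.5501, -0.0811, 0.106]
tool_rot: [0.706, 0.043, -0.706, 0.043]
force: [-1.5, 0.1, 4.5]
finger_gap: 0.561
```

```bash
python3 -m crank '[0.3,0,0,-2,0, 0.3,0,0,-3,0, 0.3,0,0,-3,0]' 120;python3 -m crank '[0.3,0,0,-1,0, 0.3,0,0,-2,0, 0.3,0,0,-2,0]'
```

```text
t: 13.1
tcp_pos: [0.5501, -0.0811, 0.1032]
tool_rot: [0.706, 0.043, -0.706, 0.043]
force: [-1.9, 1.0, 5.9]
finger_gap: 0.559
t: 13.48
tcp_pos: [0.55, -0.0811, 0.1025]
tool_rot: [0.706, 0.043, -0.706, 0.043]
force: [-3.5, 0.9, 14.2]
finger_gap: 0.559
```

```bash
python3 -m crank '[0.3,0,0,-1.5,0, 0.3,0,0,-1.5,0, 0.3,0,0,-1.5,0]'
python3 - <<'E'
from ov import *
s=snap('side','side12'); t=snap('top','top12')
p=manip.sense();x,y,z=p['tcp_pos'];print(x,y,z,p['force'],p['ft_torque'])
ov(s,260,185,350,265,8,[],'o12')
E
```

```text
t: 13.85
tcp_pos: [0.5501, -0.0811, 0.1024]
tool_rot: [0.706, 0.043, -0.705, 0.043]
force: [-5.9, 1.0, 25.0]
finger_gap: 0.557
0.5500617733537807 -0.08111496612604926 0.10240874399474845 [-5.04411247  1.57159767 23.50659865] [0.46782537 0.93907906 0.01065664]
```

View pics/o12.png

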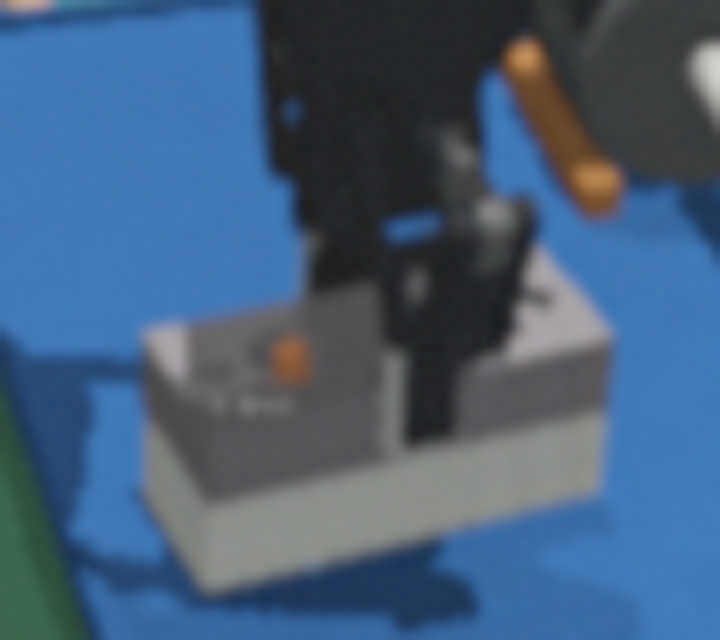

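View pics/top12.png

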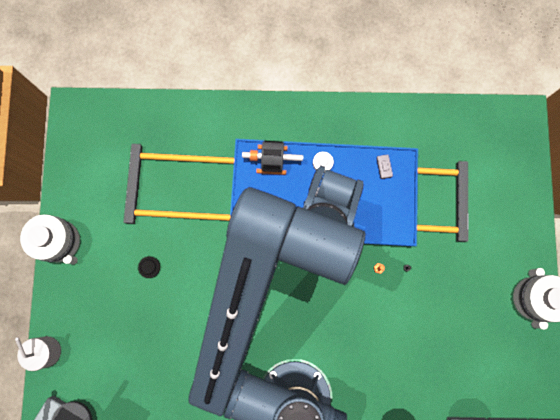

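The side view shows the cap flush on the lower half: the seam runs from crop (210,497) to (605,412) with no gap. The bolt tip shows in the large hole at (292,360). A further 1.5 mm of push moved the tool only 0.1 mm and raised the force from 14 to 25 N, so it is on a hard stop. I hold a moment and hand in.

```bash
python3 -m crank '[0.3,0,0,0,0, 0.3,0,0,0,0, 0.3,0,0,0,0, 0.3,0,0,0,0]'; python3 -c "
from station import workorder; print(workorder.sign_off())"
```

```text
t: 14.45
tcp_pos: [0.5501, -0.0811, 0.1024]
tool_rot: [0.706, 0.042, -0.705, 0.043]
force: [-5.7, 0.7, 24.4]
finger_gap: 0.553
the job is handed in; nothing more can be done
None
```

I stood the small copper bolt from the tray on its head in the square well and let go of it. I then fitted the long grey cap over both dowels and the bolt, pushed it down, and handed in at about 14.5 s while still gripping it and pressing down with about 24 N. The hand-in reports no verdict.

**Last checks:**
- **Fit:** the side view showed no gap between the cap and the lower half, with the bolt tip showing in the large hole. The tool stopped at 102.4 mm and a further 1.5 mm of push only raised the force, so the cap is on a hard stop.
- **Bystanders:** in the last top view the rotor, pulley, small cap and bearing cover look where they started. I did not measure them.
- **Not measured:** the brush travel. I took it as pushed level from the cap's height and the push force.

**Disagreement:** the side camera put the lower half 2 to 6 mm nearer to it in y than the top camera did. I placed the cap about 1 mm towards the side camera's estimate. It went over the dowels with a sideways force of at most about 2 N; that rose to about 6 N under the final push.

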